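# Set the blue sample carriage at its marker

## Task

Two small light benches stand on the lab bench. On the one whose carriage carries the blue vial, squeeze the carriage's red lock tab towards its white post and, keeping it squeezed all the way, slide the carriage along its rail towards the lamp head until it stands level with the yellow marker clip of that bench. Then let go so that the tab springs back and locks the carriage there; do not move the carriage with the amber vial.

Things in the scene. Friction and masses are not known exactly. Their poses are not given: they have to be found in the camera images.
- blue_grip (a point): Carriage with the blue vial: grey plate 94 x 80, top 49 mm up. On it a fixed white post and a red lock tab face each other along the rail, each 26 wide, 10 thick, tops at 105 mm. Point: midway between them, 82 mm up; y: along the rail to the lamp head; z up. Post's outer face at y=-20, tab's at +20. Vial (cap 25 wide, top at 113) 44 mm to +x. Slides with 1.5 N; locked it resists about 15 N.
- blue_tab (a joint): Travel in m of the red tab on that carriage: 0 or 1 mm below = out, locked; 0.008 = fully pressed to the post (towards -y; pair then 32 mm across instead of 40). Sprung: 4 N at first, 7 N at the end; free to slide from about 0.002, keep above 0.003. Pinch both from above, fingers closing along the rail, centred on the grip point or up to 6 mm towards the post, so that the tab is met first.
- blue_marker (a point): Yellow T-shaped clip fixed at the far (+x) edge of the blue vial's bench, 58 mm tall, flag 24 mm wide along the rail; the point is its top middle; axes parallel to blue_grip's. The carriage (white index line on its +x edge, at blue_grip's y) is level when both points have the same y along the rail; it starts 70 to 190 mm short (to -y). Lamp head: white, blue top, 103 mm tall.
- amber_grip (a point): The same point on the carriage of the other, like bench, which carries an amber vial with an orange cap and has the same red tab, post, lamp head and yellow clip. Must stay where it is. The benches are about 90 mm wide and 430 long, side by side, rails roughly along world y; either may be the nearer.
Mind the look-alikes: they are no part of the job. Leave any grey look-alike of the part that bears blue_marker alone.

How it is judged:
On the way, in this order (a step that is already met when the one before it is completed fails the run):
1. the blue carriage's tab is squeezed while the carriage is still near its start (value of joint blue_tab above 0.003 m and distance of blue_grip from where it was at the start of the episode below 0.03 m), for 0.1 s.
2. the carriage stands level with its marker, within 12 mm, with the tab still squeezed (value of joint blue_tab above 0.0025 m and y of blue_grip in the frame of blue_marker between -0.012 and 0.012 m), for 0.2 s.
At the end, for the whole second after the job is handed in: The carriage with the blue vial stands within 12 mm, along its rail, of level with its yellow marker; its tab has sprung back (less than 1 mm pressed) so it is locked; the amber carriage is within 8 mm of where it was (y of blue_grip in the frame of blue_marker between -0.012 and 0.012 m and value of joint blue_tab below 0.001 m and velocity of joint blue_tab below 0.01 m/s and distance of amber_grip from where it was at the start of the episode below 0.008 m); the robot touches nothing.
It fails at once if the tab is let go between the start and the marker (more than 35 mm from the start and more than 25 mm short of the marker), or the carriage is forced along locked (distance of blue_grip from where it was at the start of the episode above 0.035 m and y of blue_grip in the frame of blue_marker below -0.025 m and value of joint blue_tab below 0.001 m).
It fails at once if the amber carriage is moved by more than 8 mm (distance of amber_grip from where it was at the start of the episode above 0.008 m).
It also fails if it takes over 38 s, if anything falls off the work surface, if the arm or the gripper's body presses on something with over 40 N, if the wrist force passes 120 N, or if a joint passes its speed limit or range.

## Robot

A 7-joint arm with a two-finger parallel gripper is mounted at the origin on the work surface. World frame = base frame: x ahead of the robot, y to its left, z up, the work surface at z = 0. Lengths are in m, angles in rad, forces in N, time in s.
With the tool pointing down it reaches from about 0.35 to 0.9 m from the base axis. Payload 19.9 kg.
Tool frame: the origin (TCP) lies on the centre line of the jaws, within the pads' length; the fingertips stand 14 mm ahead of it and the grasp point (between the pads) lies 5 mm behind it; z points along the fingers, y is the line along which they close (so a half turn about z gives the same grasp; the last joint's range is limited). The gripper opens to 94 mm and grips with 3 to 60 N. Pads are 16 mm wide; open, the fingers measure 119 mm over their backs; the gripper's body (75 mm by 177 mm) begins 78 mm behind the grasp point.
Start: joints at [-1.312, 0.417, -0.01, 1.614, 0.005, 1.111, -0.053], TCP at [0.185, 0.597, 0.219] pointing down, gripper open.
Joint ranges: [-2.81, 2.81], [-0.39, 2.02], [-1.27, 1.25], [0.06, 2.57], [-1.19, 4.33], [0.19, 2], [-2.82, 2.82]. Speed limits (rad/s): [1.89, 1.89, 2.39, 2.39, 3.01, 3.01, 3.01].

## Interface

Orientations are given as a rotation vector (axis times angle).
In Python, from workcell import telemetry, vision, env, recognise gives the robot as it stands.
- The arm moves only by the tool move_arm, never from a script. Its argument "deltas" is text: rows parted by semicolons, each of 5 numbers parted by spaces: the shift along the tool's x, y, z in mm, then the turn about the tool's z in rad, then the opening, from -1 (shut) to 1 (fully open). A call has 1 to 12 rows; each row is the pose to reach, as a shift and turn from the pose commanded when the call began, along the tool's axes at that moment; what a row does not reach only later rows make up. A row lasts 1/10 s, in which the tool goes at most 50 mm and 8.59 degrees, less where a joint would pass 70% of its speed; a pose out of reach is approached as far as the arm can. A call with a gripper value outside its range is refused whole. The fingers move at their own pace and stop on an object; the grip force is fixed at half the most. Time passes only in rows, so rows that repeat a pose let the fingers close. It gives the time, the measured TCP pose, the force, the opening and the grip force at its end, in the units of the state.
- telemetry.get_obs(): the state, without advancing time (a new reading comes with each control period).
- vision.get_image(name): name is "scene" or "top"; returns (picture, depth): 384x512x3 uint8, blue, green, red; 384x512 float32, m along the optical axis (not along the pixel's ray), 0 where there is no reading.
- vision.camera_model(name): a dict with "vertical_fov" (degrees; the focal length in pixels is half the picture's height over the tangent of half this angle, whatever the lens; pixels are square), "cx", "cy" (the principal point, pixels), "D" ([k1, k2, p1, p2, k3] as OpenCV has them; the pictures are not rectified), "view" (4x4, takes a point from world to camera coordinates). Camera axes: x right, y down, z forward; pixel columns grow to the right and rows downward; lengths in m; the calibration is good to about 2 mm. A picture is of the moment at which its call begins. camera_model takes no time and is no camera call.
- env.job_done(): hands the job in; it is judged then, once.
Trained networks look in the newest picture that a camera, given by its name, has taken for a name from the list of things; names that differ only in an ending like _2 or _b are one class to them, and where a whole thing is asked for, a point or a joint stands for the part that bears it (a point fixed in the world has none). Each returns a list of dicts, best first, with "confidence" (0 to 1); they miss things now and then, are a little off and sometimes report something else, mostly with a low value. They report only what shows in the picture. A call takes as long as a camera call. They do not tell look-alikes from the thing itself.
- recognise(camera, target): "extent" ([left, top, right, bottom] in pixels, round what is visible of it).
The state is a dict: "time_s": time; "joints": joint angles; "qd": joint speeds; "joint_torque": joint torques, N m; "position": TCP position; "tcp_rot": TCP orientation; "force": force on the tool from outside, world axes, zero at the start; "torque": the same for the moment, N m; "opening": opening from 0.0 (shut) to 1.0 (fully open); "grasp_force": force on a finger pad.
Only numpy, scipy, OpenCV 4.12 (cv2) and the standard library are available. Lean on these libraries where they do the work, as an engineer would, in place of code of your own. Each camera call takes 0.05 s, during which the arm holds its last target. There are 200 camera calls.

## Working session

There is one attempt and no reset: what is moved stays moved. The work goes in short steps, Python scripts to look and compute and a tool call to move; the robot and the scene stay as the last step left them, time stands still between calls to the robot, and variables do not carry over. Pictures are saved under pics/ and viewed, at most 10 in all, crops included, and the job is handed in when it is done.

Besides the shell and the picture viewer there is one more tool, called after "Emit:" by a JSON object that holds its "method" and its "body", one argument or row to a line. move_arm: Moves the arm, as the interface text tells. Its arguments: {"type":"object","properties":{"deltas":{"type":"string"}},"required":["deltas"]}

```bash
mkdir -p pics
cat > h.py <<'E'
import numpy as np, cv2
from workcell import telemetry, vision, env, recognise
def grab(c):
    im,d=vision.get_image(c); np.savez('%s.npz'%c,im=im,d=d); return im,d
def load(c):
    z=np.load('%s.npz'%c); return z['im'],z['d']
def cloud(c,d):
    m=vision.camera_model(c); f=192/np.tan(np.radians(m['vertical_fov'])/2)
    K=np.array([[f,0,m['cx']],[0,f,m['cy']],[0,0,1.]])
    v,u=np.mgrid[:384,:512]
    p=cv2.undistortPoints(np.stack([u,v],-1).reshape(-1,1,2).astype(np.float64),K,np.array(m['D'],float)).reshape(384,512,2)
    P=np.dstack([p*d[...,None],d]); V=np.array(m['view'])
    W=(P-V[:3,3])@V[:3,:3]; W[d==0]=np.nan
    return W
E
python3 - <<'E'
from h import *
for c in('scene','top'):
    im,d=grab(c); cv2.imwrite('pics/%s0.png'%c,im)
    m=vision.camera_model(c); V=np.array(m['view']); print(c,m['vertical_fov'],-V[:3,:3].T@V[:3,3])
    for t in('blue_grip','blue_marker','amber_grip','blue_tab'):
        print(t,[(np.round(r['extent']).tolist(),round(r['confidence'],2)) for r in recognise(c,t)])
print(telemetry.get_obs())
E
```

```text
scene 43.98005587791295 [ 0.82039452 -0.5535695   0.61416016]
blue_grip [([159.0, 175.0, 231.0, 243.0], 0.83)]
blue_marker [([183.0, 144.0, 195.0, 172.0], 0.69), ([244.0, 189.0, 257.0, 217.0], 0.61), ([134.0, 191.0, 148.0, 224.0], 0.59), ([152.0, 170.0, 165.0, 197.0], 0.48)]
amber_grip [([264.0, 193.0, 341.0, 264.0], 0.9), ([160.0, 175.0, 233.0, 239.0], 0.21)]
blue_tab [([264.0, 194.0, 339.0, 266.0], 0.69), ([184.0, 175.0, 201.0, 203.0], 0.68)]
top 44.314627674058414 [ 0.45092384 -0.05741561  0.79622723]
blue_grip [([272.0, 203.0, 324.0, 261.0], 0.86)]
blue_marker [([266.0, 296.0, 281.0, 309.0], 0.72), ([205.0, 292.0, 224.0, 306.0], 0.65), ([240.0, 86.0, 293.0, 154.0], 0.55), ([307.0, 285.0, 325.0, 299.0], 0.42)]
amber_grip []
blue_tab [([286.0, 233.0, 293.0, 254.0], 0.49)]
{'time_s': 0.5, 'joints': array([-1.31248239,  0.41746429, -0.01030498,  1.6136326 ,  0.00467835,
        1.1106985 , -0.0530094 ]), 'qd': array([ 3.27442709e-04,  4.38289452e-04, -5.83580577e-04,  1.18445394e-05,
        1.70134688e-03, -9.51789104e-04, -8.59923853e-04]), 'joint_torque': array([ 6.79041864e-05, -8.50492859e+01,  6.38073217e-01, -4.26067042e+01,
       -4.87439276e-02,  1.40019614e-02,  8.28302035e-06]), 'position': array([0.18456658, 0.59708315, 0.2193712 ]), 'tcp_rot': array([-4.69201627e-01, -3.10635310e+00,  2.81461227e-04]), 'force': array([ 0.20509888, -0.85454339, -0.01088409]), 'torque': array([0.02812286, 0.02375456, 0.02510041]), 'grasp_force': 0.0, 'opening': 0.9988974310951659}
```

View pics/scene0.png

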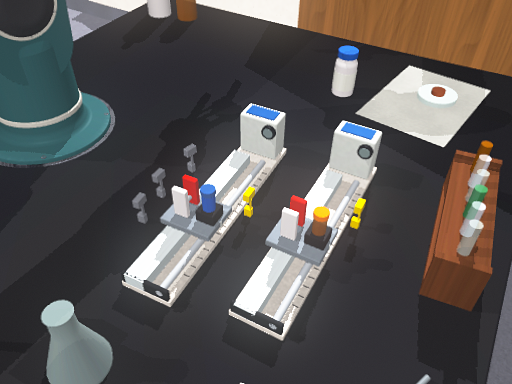

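View pics/top0.png

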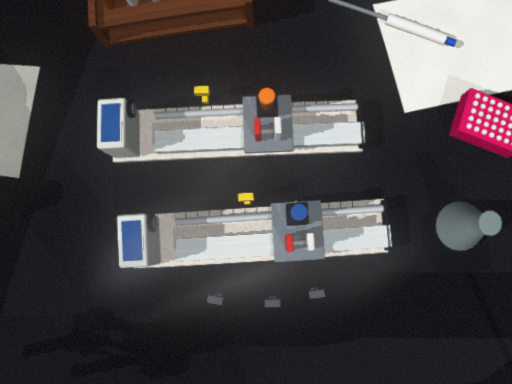

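The blue bench is the nearer one: blue cap at top (299,212), post (310,242), tab (289,243), lamp head at the left (133,240). 

Candidates for the marker:
- Yellow clip at top (246,198) / scene (249,200). I choose this one because it is yellow and on the +x edge of the blue bench.
- The amber bench's yellow clip at top (202,93) / scene (358,212).
- Grey look-alikes at top (215,300), (272,303) and (317,294).

For the carriage, the look-alike is the amber one, with its tab at top (257,128).

Run:
```python
from h import *
for c in('top','scene'):
    im,d=load(c); W=cloud(c,d); hsv=cv2.cvtColor(im,cv2.COLOR_BGR2HSV); H,S,Vv=cv2.split(hsv); z=W[...,2]
    M={'yellow':(abs(H.astype(int)-28)<6)&(S>150)&(Vv>90),
       'red':((H<5)|(H>174))&(S>150)&(Vv>80)&(z>.07)&(z<.125),
       'blue':(abs(H.astype(int)-112)<10)&(S>150)&(z>.05)&(z<.13),
       'white':(S<40)&(Vv>130)&(z>.07)&(z<.125)}
    for k,m in M.items():
        n,l,st,ce=cv2.connectedComponentsWithStats(m.astype(np.uint8))
        for i in range(1,n):
            if st[i,4]<25: continue
            P=W[l==i]; P=P[np.isfinite(P[:,2])]
            zt=np.percentile(P[:,2],90); T=P[P[:,2]>zt-.006]
            print(c,k,ce[i].round(),st[i,4],'ztop',zt.round(4),'topmed',np.median(T,0).round(4),'ptp5-95',np.percentile(T,[3,97],axis=0)[:,:2].round(4).tolist())
            if c=='top' and k in('red','white'):
                r=cv2.minAreaRect(T[:,:2].astype(np.float32)*1000); print('   rect',np.round(r[0],1),np.round(r[1],1),r[2])
im,d=load('top');W=cloud('top',d)
# rail direction from near/far bench edges: depth points of bench, lamp head
z=W[...,2]; 
for name,(u0,u1,v0,v1),(a,b) in [('lamp',(112,160,205,275),(.095,.11)),('plate',(262,335,195,270),(.042,.055))]:
    s=np.zeros(z.shape,bool); s[v0:v1,u0:u1]=1; s&=(z>a)&(z<b); P=W[s]
    r=cv2.minAreaRect(P[:,:2].astype(np.float32)*1000); print(name,s.sum(),np.round(r[0],1),np.round(r[1],1),r[2],np.median(P[:,2]))
b=np.zeros(z.shape,bool); b[195:275,105:400]=1; b&=(z>.012)&(z<.125); r=cv2.minAreaRect(W[b][:,:2].astype(np.float32)*1000); print('bench',r)
cv2.imwrite('pics/crop.png',cv2.resize(im[180:310,190:340],None,fx=5,fy=4.6,interpolation=cv2.INTER_CUBIC))
```

```text
top yellow [202.  92.] 193 ztop 0.0583 topmed [0.6996 0.0483 0.0571] ptp5-95 [[0.6942, 0.0367], [0.7059, 0.0598]]
top yellow [246. 197.] 147 ztop 0.0592 topmed [ 0.5228 -0.0213  0.0577] ptp5-95 [[0.517, -0.0325], [0.5281, -0.0104]]
top red [257. 126.] 91 ztop 0.106 topmed [ 0.6242 -0.0426  0.1047] ptp5-95 [[0.6119, -0.0458], [0.6358, -0.0383]]
   rect [623.8 -42. ] [ 7.6 24.9] 89.50642395019531
top red [289. 243.] 107 ztop 0.106 topmed [ 0.4479 -0.0853  0.1046] ptp5-95 [[0.4375, -0.0895], [0.4596, -0.0819]]
   rect [448.1 -85.7] [23.7  8.5] 2.7768073081970215
top blue [110. 122.] 601 ztop 0.1031 topmed [0.6393 0.1844 0.1016] ptp5-95 [[0.6129, 0.1718], [0.6659, 0.1973]]
top blue [298. 212.] 215 ztop 0.1142 topmed [ 0.4927 -0.1004  0.1126] ptp5-95 [[0.4824, -0.1107], [0.5027, -0.0903]]
top blue [128. 227.] 118 ztop 0.1028 topmed [0.4786 0.1566 0.1017] ptp5-95 [[0.4622, 0.1423], [0.4846, 0.1626]]
top white [112. 125.] 646 ztop 0.1009 topmed [0.6323 0.1803 0.0993] ptp5-95 [[0.6003, 0.163], [0.6768, 0.2062]]
   rect [638.8 184.8] [79.5 44.6] 1.3419346809387207
top white [278. 127.] 140 zt
[... 2660 characters left out ...]
6 topmed [ 0.6266 -0.0762  0.1047] ptp5-95 [[0.6136, -0.0794], [0.6381, -0.0694]]
scene white [467. 238.] 379 ztop 0.1212 topmed [ 0.8696 -0.0061  0.1199] ptp5-95 [[0.8619, -0.009], [0.8768, 0.0356]]
scene white [ 59. 325.] 1014 ztop 0.1246 topmed [ 0.4674 -0.3811  0.1239] ptp5-95 [[0.4516, -0.3961], [0.4831, -0.3655]]
scene white [ 82. 328.] 105 ztop 0.0981 topmed [ 0.4798 -0.3705  0.0997] ptp5-95 [[0.4774, -0.372], [0.4812, -0.3684]]
lamp 1565 [457.  145.4] [79.5 54.3] 2.0150837898254395 0.10054835053214936
plate 2098 [ 466.7 -101.3] [94.6 78.9] 2.3555150032043457 0.04872628660722385
bench ((472.0355224609375, -40.04521179199219), (108.02687072753906, 426.4165344238281), 1.580613136291504)
```

View pics/crop.png

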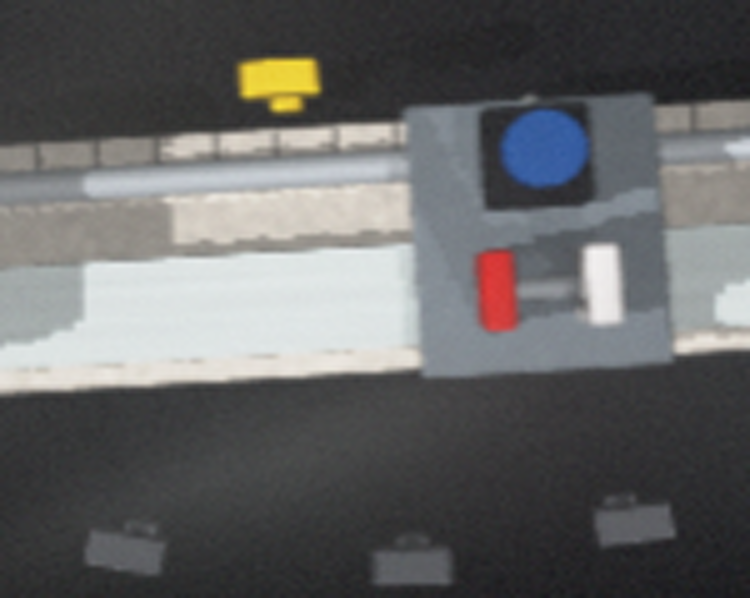

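The crop confirms it: red tab and white post on the carriage with the blue vial, the yellow clip on the far edge of the same bench, and three grey clips off on the near side. 

- **Grip point:** ≈ (0.449, -0.1015), with the tops at 105 mm as specified.
- **Rail direction:** y ≈ (-0.039, 0.999).
- **Marker:** ≈ (0.524, -0.022), 58 mm up, so the slide is about 77 mm.

I'll approach through a via point.

Emit:
{"method": "move_arm", "body": {
  "deltas": "-365 -250 0 -0.339 1;-365 -250 0 -0.339 1;-365 -250 0 -0.339 1;-365 -250 0 -0.339 1;-365 -250 0 -0.339 1;-365 -250 0 -0.339 1;-365 -250 0 -0.339 1;-365 -250 0 -0.339 1;-365 -250 0 -0.339 1;-365 -250 0 -0.339 1;-365 -250 0 -0.339 1;-365 -250 0 -0.339 1"
}}

```text
time_s: 1.7
position: [0.4589, 0.2514, 0.2195]
tcp_rot: [0.064, -3.141, -0.0]
force: [0.4, 0.1, -0.4]
opening: 1.001
grasp_force: 0.0
```

Emit:
{"method": "move_arm", "body": {
  "deltas": "24 -356 60 0 1;24 -356 60 0 1;24 -356 60 0 1;24 -356 60 0 1;24 -356 60 0 1;24 -356 60 0 1;24 -356 60 0 1;24 -356 60 0 1;24 -356 60 0 1;24 -356 60 0 1;24 -356 60 0 1"
}}

```text
time_s: 2.8
position: [0.4498, -0.1044, 0.1596]
tcp_rot: [-0.066, 3.141, 0.0]
force: [-0.5, 0.7, -0.4]
opening: 0.997
grasp_force: 0.0
```

Run:
```python
from h import *
im,d=grab('scene'); W=cloud('scene',d)
cv2.imwrite('pics/near.png',cv2.resize(im[110:260,110:290],None,fx=4,fy=4,interpolation=cv2.INTER_CUBIC))
o=telemetry.get_obs(); print(o['time_s'],o['position'],o['tcp_rot'])
hsv=cv2.cvtColor(im,cv2.COLOR_BGR2HSV);H,S,V=cv2.split(hsv);z=W[...,2]
m=((H<5)|(H>174))&(S>150)&(V>80)&(z>.099)&(z<.112)
m[:,245:]=0; print(m.sum(),np.median(W[m],0))
```

```text
2.85 [ 0.44977648 -0.10462625  0.15966501] [-6.57184260e-02  3.14056752e+00  3.73899125e-04]
105 [ 0.44979814 -0.08793182  0.1048772 ]
```

View pics/near.png

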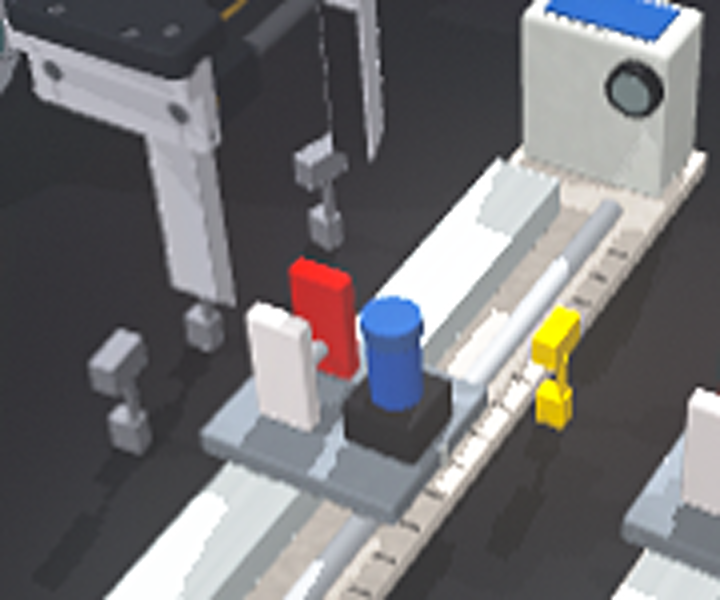

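The fingers straddle the pair from above, with the post at crop (282,365) and the tab at (322,315). I'll descend to TCP z = 0.077 and pinch.

Emit:
{"method": "move_arm", "body": {
  "deltas": "0 -1 40 0 1;0 -1 70 0 1;0 -1 82 0 1;0 -1 82 0 1;0 -1 82 0 1"
}}

```text
time_s: 3.35
position: [0.4501, -0.107, 0.0785]
tcp_rot: [-0.062, 3.14, -0.0]
force: [0.6, 0.2, -0.0]
opening: 1.0
grasp_force: 0.0
```

Emit:
{"method": "move_arm", "body": {
  "deltas": "0 0 0 0 -1;0 0 0 0 -1;0 0 0 0 -1;0 0 0 0 -1;0 0 0 0 -1;0 0 0 0 -1;0 0 0 0 -1;0 0 0 0 -1"
}}

```text
time_s: 4.15
position: [0.4495, -0.1074, 0.0775]
tcp_rot: [-0.061, 3.141, -0.0]
force: [1.0, -2.3, -0.3]
opening: 0.358
grasp_force: 7.6
```

Emit:
{"method": "move_arm", "body": {
  "deltas": "0 0 0 0 -1;0 0 0 0 -1;0 0 0 0 -1;0 0 0 0 -1;0 0 0 0 -1;0 0 0 0 -1"
}}

```text
time_s: 4.75
position: [0.4495, -0.1072, 0.0775]
tcp_rot: [-0.062, 3.141, -0.0]
force: [0.1, -1.5, 2.6]
opening: 0.338
grasp_force: 30.0
```

```bash
cat >> h.py <<'E'
def chk():
    im,d=grab('scene'); W=cloud('scene',d); hsv=cv2.cvtColor(im,cv2.COLOR_BGR2HSV);H,S,V=cv2.split(hsv);z=W[...,2]
    for k,m in {'tab':((H<5)|(H>174))&(S>150)&(V>80)&(z>.099)&(z<.112),'cap':(abs(H.astype(int)-112)<10)&(S>150)&(z>.107)&(z<.118),
      'clip':(abs(H.astype(int)-28)<6)&(S>150)&(V>90)&(z>.05)&(z<.064)}.items():
        m=m&(W[...,0]<.56)&(W[...,1]<.1); P=W[m]; y=P[:,:2]@[-.0393,.9992]; print(k,m.sum(),np.median(P,0).round(4),'s med',np.median(y).round(4),'mid',(np.percentile(y,[3,97]).mean()).round(4))
    o=telemetry.get_obs(); print(o['time_s'],o['position'],o['opening'],o['grasp_force'])
    return im
E
python3 -c "
from h import *
im=chk();cv2.imwrite('pics/g1.png',cv2.resize(im[110:260,110:290],None,fx=4,fy=4))"
```

```text
tab 88 [ 0.4513 -0.0983  0.1051] s med -0.1158 mid -0.1149
cap 36 [ 0.5    -0.0981  0.1138] s med -0.1177 mid -0.1197
clip 98 [ 0.5248 -0.0236  0.0579] s med -0.0442 mid -0.0416
4.8 [ 0.44954374 -0.10724691  0.07755092] 0.33946525777935826 30.016697645187378
```

View pics/g1.png

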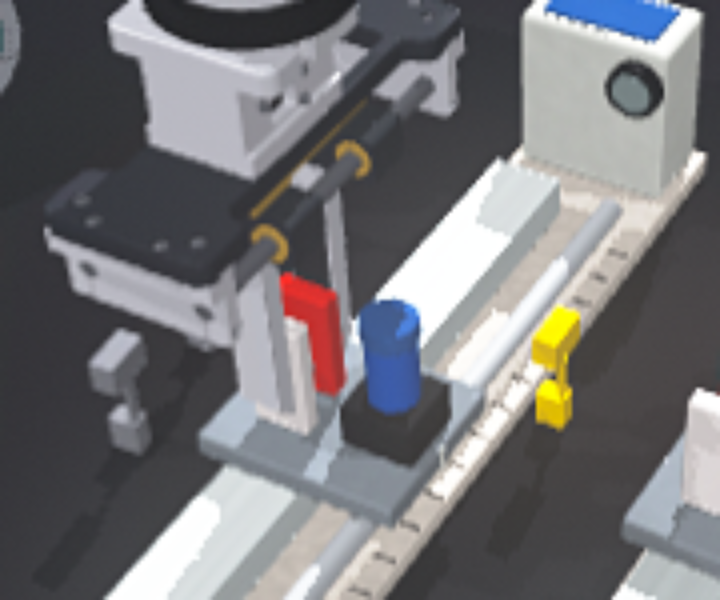

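The tab is fully pressed: 31.8 mm across at 30 N. I'll slide about 78 mm along tool +y.

Emit:
{"method": "move_arm", "body": {
  "deltas": "0 5 0 0 -1;0 14 0 0 -1;0 24 0 0 -1;0 34 0 0 -1;0 44 0 0 -1;0 54 0 0 -1;0 64 0 0 -1;0 72 0 0 -1;0 78 0 0 -1;0 78 0 0 -1;0 78 0 0 -1;0 78 0 0 -1"
}}

```text
time_s: 6.0
position: [0.4465, -0.0294, 0.0775]
tcp_rot: [-0.061, 3.141, -0.0]
force: [2.6, 1.6, 0.9]
opening: 0.332
grasp_force: 30.0
```

```bash
python3 -c "
from h import *
im=chk();cv2.imwrite('pics/g2.png',cv2.resize(im[110:260,130:310],None,fx=4,fy=4))
im,d=grab('top');W=cloud('top',d);z=W[...,2];H,S,V=cv2.split(cv2.cvtColor(im,cv2.COLOR_BGR2HSV))
for m in [(z>.042)&(z<.053),(abs(H.astype(int)-28)<6)&(S>150)&(z>.05)&(z<.064)]:
    m=m&(W[...,0]>.46)&(W[...,0]<.55)&(abs(W[...,1])<.09); s=W[m][:,:2]@[-.0393,.9992]; print(m.sum(),np.percentile(s,[2,98]),np.percentile(s,[2,98]).mean())
"
```

```text
tab 71 [ 0.4492 -0.0205  0.105 ] s med -0.038 mid -0.0369
cap 79 [ 0.4941 -0.0278  0.1136] s med -0.0469 mid -0.0449
clip 104 [ 0.5244 -0.0231  0.0577] s med -0.0439 mid -0.0412
6.05 [ 0.44653026 -0.02946278  0.0775173 ] 0.33300065621975433 30.01715362071991Traceback (most recent call last):
  File "<string>", line 6, in <module>
    m=m&(W[...,0]>.46)&(W[...,0]<.55)&(abs(W[...,1])<.09); s=W[m][:,:2]@[-.0393,.9992]; print(m.sum(),np.percentile(s,[2,98]),np.percentile(s,[2,98]).mean())
                                                                                                      ~~~~~~~~~~~~~^^^^^^^^^^
    return _quantile_unchecked(
        a, q, axis, out, overwrite_input, method, keepdims, weights)
    return _ureduce(a,
                    func=_quantile_ureduce_func,
    ...<5 lines>...
                    overwrite_input=overwrite_input,
                    method=method)
    r = func(a, **kwargs)
    result = _quantile(arr,
                       quantiles=q,
    ...<2 lines>...
                       out=out,
                       weights=wgt)
    slices_having_nans = np.isnan(arr[-1, ...])
                                  ~~~^^^^^^^^^
IndexError: index -1 is out of bounds for axis 0 with size 0
```

View pics/g2.png

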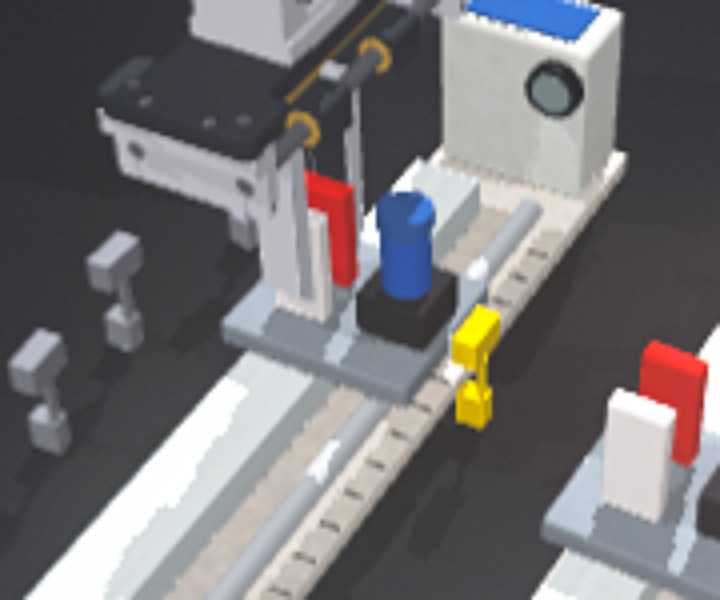

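The carriage stands level with the clip within about 2 mm (s = -0.043 against -0.042 to -0.044). Opening will push it back about 3 mm, so I'll go 2 mm further, open, then rise straight up.

Emit:
{"method": "move_arm", "body": {
  "deltas": "0 2 0 0 -1;0 2 0 0 -1;0 2 0 0 -1;0 2 0 0 1;0 2 0 0 1;0 2 0 0 1;0 2 0 0 1;0 2 0 0 1;0 2 0 0 1;0 2 0 0 1;0 2 0 0 1"
}}

```text
time_s: 7.2
position: [0.4463, -0.0273, 0.0775]
tcp_rot: [0.062, -3.141, 0.0]
force: [0.8, -0.2, -0.0]
opening: 0.975
grasp_force: 0.0
```

Emit:
{"method": "move_arm", "body": {
  "deltas": "0 0 -20 0 1;0 0 -50 0 1;0 0 -90 0 1;0 0 -130 0 1;0 0 -170 0 1;0 0 -200 0 1;-60 0 -200 0 1;-60 200 -200 0 1;-60 200 -200 0 1;-60 200 -200 0 1;-60 200 -200 0 1;-60 200 -200 0 1"
}}

```text
time_s: 8.4
position: [0.4973, 0.1815, 0.2769]
tcp_rot: [0.074, -3.14, -0.002]
force: [-1.0, -0.4, -0.4]
opening: 1.001
grasp_force: 0.0
```

```bash
python3 -c "
from h import *
im=chk();cv2.imwrite('pics/g3.png',cv2.resize(im[110:260,130:310],None,fx=4,fy=4))
im,d=grab('top');W=cloud('top',d);z=W[...,2];H,S,V=cv2.split(cv2.cvtColor(im,cv2.COLOR_BGR2HSV))
w=(S<40)&(V>110)&(z>.099)&(z<.112); r=((H<5)|(H>174))&(S>150)&(z>.099)&(z<.112); y=(abs(H.astype(int)-28)<6)&(S>150)&(z>.05)&(z<.064)
for n,m in zip(('post','tab','clip','plate'),(w,r,y,(z>.042)&(z<.053))):
    m=m&(W[...,0]>.41)&(W[...,0]<.56)&(abs(W[...,1])<.11); s=W[m][:,:2]@[-.0393,.9992]; print(n,m.sum(),np.percentile(s,[3,97]) if m.any() else '')
    a=r&(W[...,0]>.58)
print('amber tab',np.median(W[a],0))
"
```

```text
tab 86 [ 0.4466 -0.014   0.105 ] s med -0.0314 mid -0.0296
cap 112 [ 0.4917 -0.0286  0.1136] s med -0.048 mid -0.0466
clip 101 [ 0.5244 -0.0224  0.0582] s med -0.0432 mid -0.0414
8.45 [0.49776735 0.17796873 0.27697678] 1.0003400631015216 0.0
post 120 [-0.06538939 -0.05616054]
tab 107 [-0.03392478 -0.02520378]
clip 117 [-0.05294728 -0.03075243]
plate 2165 [-0.08400225 -0.00764981]
amber tab [ 0.62395435 -0.04251886  0.10459473]
```

View pics/g3.png

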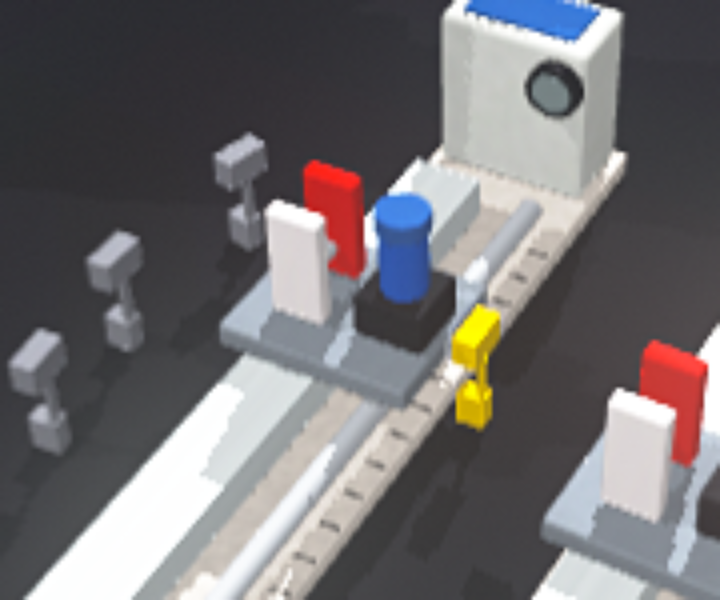

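The carriage has locked: the pair is back to 40 mm across. It sits about 3.5 mm short of the marker, well inside the 12 mm tolerance. The amber tab hasn't moved and the arm is clear, so I'm handing in.

```bash
python3 -c "
from h import *
print(env.job_done())"
```

```text
the job is handed in; nothing more can be done
None
```

The blue carriage is locked about 3.5 mm short of level with its yellow marker (12 mm allowed), with the tab sprung back, the amber carriage unmoved, and the job handed in at about 8.5 s; no verdict was returned.

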